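# Seat the spacer beside a switch plate and hold the plate flush

## Task

Push the loaded tray fully home into the slotted jig, then stand the spacer upright on the jig's deck, about midway along the one gap beside the white switch plate that is wide enough for it, and let go of it; do not force it into the narrow gap. Then press the plate down with the fingers until its top is flush with the tops of the two steel side blocks, and finish while still holding it pressed down. Leave the insulator, the connector strip and the roll of tape where they are.

Things in the scene. Friction and masses are not known exactly. Their poses are not given: they have to be found in the camera images.
- jig: fixed grey steel jig, 150 (its x) x 130 (its y) mm; origin at the centre of its underside, on the bench. Its deck (upper surface) is 20 mm above the origin. A slot runs along its y axis through the middle, open at the -y end and closed at the +y end; the tray rides in it and is pushed home towards the jig's +y. Its +y points to the robot's right (world -y), within about 15 degrees
- tray (a joint): slide of the aluminium tray in the jig's slot, m: 0 = fully home against its stop, grows as the tray comes out towards the jig's -y (at most 0.06). It stays where it is left; pushing takes about 2 to 4 N
- tray_push (a point): centre of the outer (-y) face of the tray's upright tab, 32 mm above the bench; the tab is 44 mm wide (jig x), 10 mm thick (jig y) and reaches from 7 to 52 mm above the bench
- plate_top (a point): centre of the top face of the white switch plate, a block 60 (jig x) x 76 (jig y) x 22 mm riding on springs on the tray, sides parallel to the jig's axes. With the tray home it is in the middle of the jig (jig x = y = 0). Its top is 50 mm above the bench when up and 44 mm when flush
- plate (a joint): downward travel of the plate on its springs, m: 0 = up (top 6 mm proud of the side blocks), 0.006 = top flush with the side blocks, at a hard stop. Pressing it fully down takes about 8 N; it springs up when let go
- block_thin: fixed steel side block on the deck, 20 mm wide (its x) x 76 (its y) x 24 mm high; origin at the centre of its underside, axes parallel to the jig's. It stands to one side of the plate (jig x = +53 or -53 mm, y = 0); which side varies. With the tray home the gap between it and the plate is 13 mm
- block_thick: fixed steel side block like the other, but 34 mm wide (its x) x 76 x 24 mm; origin at the centre of its underside; on the other side of the plate (jig x = -53 or +53 mm). The gap between it and the plate is 6 mm
- spacer_center (a point): centre (half-way up) of the loose aluminium spacer, 10 mm thick (its x) x 56 mm long (its y) x 68 mm high (its z), 80 g: the lower 40 mm is the blade with a small wedge at its foot, the upper 28 mm a grip tab 30 mm long and 10 mm thick. It starts upright in the stand, foot 8 mm and top 76 mm above the bench. Standing on the jig's deck its foot is 20 mm, its centre 54 mm and its top 88 mm above the bench
- stand: fixed plywood stand 60 (its x) x 96 (its y) x 26 mm, with a slot 13 x 60 mm, 18 mm deep, along its y for the spacer; origin at the centre of its underside. Round the work: a big white sheet leans on the wall behind it, its foot 0.52 m ahead of the robot's base, so swing across with the arm drawn in; a clear plastic box of clips, 122 mm high, stands to the left beyond y = 0.30 m
- insulator: bystander: waisted cream ceramic insulator, 42 mm across, 46 mm high, loose; origin at its underside
- connector_strip: bystander: pale terminal strip 22 x 98 x 16 mm, loose; origin at its underside
- tape_roll: bystander: small black roll of tape 58 mm across, 19 mm high, loose; origin at its underside
There are look-alikes about, which are no part of the job. There is more than one size of the part that bears spacer_center; the job needs the larger.

How it is judged:
By the outcome, as a careful person would: the job done as asked, in the order asked, and still so for the second after the job is handed in, while the arm keeps its last pose, push and grip.
It also fails if it takes over 61 s, if anything falls off the work surface, if the arm or the gripper's body presses on something with over 40 N, if the wrist force passes 120 N, or if a joint passes its speed limit or range.

## Robot

A 7-joint arm with a two-finger parallel gripper is mounted at the origin on the work surface; the furniture and walls round the work are solid. World frame = base frame: x ahead of the robot, y to its left, z up, the work surface at z = 0. Lengths are in m, angles in rad, forces in N, time in s.
With the tool pointing down it reaches from about 0.4 to 0.9 m from the base axis. Payload 5.5 kg.
Tool frame: the origin (TCP) lies at the very end of the fingers, on their centre line; the grasp point (between the pads) lies 19 mm behind it (bot.pinch_z is the distance from the TCP to the grasp point, in m); z points along the fingers, y is the line along which they close (so a half turn about z gives the same grasp; the last joint's range is limited). The gripper opens to 85 mm and grips with 20 to 120 N. Pads are 22 mm wide; open, the fingers measure 114 mm over their backs; the gripper's body (76 mm by 85 mm) begins 54 mm behind the grasp point. The pads swing forward as they close: fully open they stand 13 mm farther back than shut.
Start: joints at [-0.899, 0.501, -0.427, 1.55, 0.221, 1.138, -0.21], TCP at [0.258, 0.596, 0.202] pointing down, gripper open.
Joint ranges: [-2.88, 2.88], [-0.31, 2.03], [-1.54, 1.56], [0.2, 2.42], [-1.41, 4.55], [0.19, 2.02], [-2.57, 2.57]. Speed limits (rad/s): [2.57, 2.57, 3.14, 3.14, 3.14, 3.14, 3.14].

## Interface

Orientations are given as a unit quaternion [x, y, z, w].
In Python, from workcell import bot, fingers, planner, eyes gives the robot as it stands. Calls block until the motion is done:
- bot.goto(position, orientation): joint-space move of the TCP to a pose.
- bot.move_straight(position, rate=0.15, rotation=None, threshold=None): straight line of the TCP; rotation=None keeps the orientation; rate is the mean speed in m/s. With threshold (N) it stops when the force on the tool has changed by that much, and returns True; else False.
- bot.move_joints(angles): joint-space move.
- fingers.command_gripper(opening, grip_force=None): opening from 0.0 (shut) to 1.0 (fully open); grip_force is the grip in N (None keeps the last); returns when the fingers have stopped.
- bot.sleep(seconds).
- planner.solve_ik(position, orientation): joint angles nearest the present ones, or None.
- eyes.capture(name): name is "scene" or "top"; returns a dict with "frame" (384x512x3 uint8, red, green, blue), "fovy" (degrees; the focal length in pixels is half the picture's height over the tangent of half this angle, whatever the lens; pixels are square), "cx", "cy" (the principal point, pixels), "k1" (the pictures are not rectified: a ray, as slopes to the right and down, at radius r is drawn at 1 + k1 r^2 times it, then the intrinsics apply), "R" (3x3) and "t" (3): a world point X has camera coordinates R X + t. Camera axes: x right, y down, z forward; pixel columns grow to the right and rows downward; lengths in m; the calibration is good to about 2 mm. A picture is of the moment at which its call begins. There is no depth.
A pose or a line that the arm cannot do raises bot.PlanningError and nothing moves.
- bot.sign_off(): hands the job in; it is judged then, once.
Readings, each from a call of its own:
- bot.read_t(): time.
- bot.read_q(): joint angles.
- bot.read_qvel(): joint speeds.
- bot.read_tau(): joint torques, N m.
- bot.read_tcp_pos(): TCP position.
- bot.read_eef_rot(): TCP orientation.
- bot.read_wrist_force(): force on the tool from outside, world axes, zero at the start.
- bot.read_wrist_torque(): the same for the moment, N m.
- bot.read_grip_width(): opening from 0.0 (shut) to 1.0 (fully open).
- bot.read_grip_force(): force on a finger pad.
Only numpy, scipy, OpenCV 4.12 (cv2) and the standard library are available. Lean on these libraries where they do the work, as an engineer would, in place of code of your own. Each camera call takes 0.05 s, during which the arm holds its last target. There are 200 camera calls.

## Working session

There is one attempt and no reset: what is moved stays moved. The work goes in short steps, each a Python script; the robot and the scene stay as the last script left them, time stands still between calls to the robot, and variables do not carry over. Pictures are saved under pics/ and viewed, at most 10 in all, crops included, and the job is handed in when it is done.

```bash
ls; mkdir -p pics
cat > h.py <<'E'
import numpy as np, cv2, json
from workcell import bot, fingers, planner, eyes
def snap(n,f):
    c=eyes.capture(n); cv2.imwrite(f'pics/{f}.png',c['frame'][:,:,::-1])
    json.dump({k:np.asarray(v).tolist() for k,v in c.items() if k!='frame'},open(f'pics/{f}.json','w')); return c
def load(f): return json.load(open(f'pics/{f}.json'))
def ray(c,u,v):
    f=192/np.tan(np.radians(c['fovy'])/2); d=np.array([(u-c['cx'])/f,(v-c['cy'])/f]); s=d.copy()
    for _ in range(20): s=d/(1+c['k1']*(s@s))
    R=np.array(c['R']);t=np.array(c['t']); return -R.T@t, R.T@np.array([*s,1])
def atz(c,u,v,z):
    o,d=ray(c,u,v); return o+d*(z-o[2])/d[2]
def proj(c,X):
    f=192/np.tan(np.radians(c['fovy'])/2); p=np.array(c['R'])@np.array(X)+np.array(c['t']); s=p[:2]/p[2]
    s=s*(1+c['k1']*(s@s)); return s*f+[c['cx'],c['cy']]
def crop(f,u0,v0,u1,v1,k,out):
    im=cv2.imread(f'pics/{f}.png')[v0:v1,u0:u1]; cv2.imwrite(f'pics/{out}.png',cv2.resize(im,None,fx=k,fy=k,interpolation=cv2.INTER_CUBIC))
def down(yaw): # tool z down, tool y at world angle yaw
    from scipy.spatial.transform import Rotation as Ro
    y=np.array([np.cos(yaw),np.sin(yaw),0]); z=np.array([0,0,-1.]); return Ro.from_matrix(np.c_[np.cross(y,z),y,z]).as_quat()
E
python3 - <<'E'
from h import *
for n in('scene','top'):
    c=snap(n,n+'0'); print(n,c['fovy'],c['cx'],c['cy'],c['k1'],-np.array(c['R']).T@c['t'])
print(bot.read_t(),bot.pinch_z)
a=cv2.imread('pics/scene0.png');b=cv2.imread('pics/top0.png')
for n in('scene0','top0'):
    cv2.imwrite(f'pics/{n}b.png',cv2.resize(cv2.imread(f'pics/{n}.png'),(800,600),interpolation=cv2.INTER_CUBIC))
E
```

```text
pics
scene 49.160710012766 256.39337865419816 190.58741198136184 -0.11161474830627559 [-0.13100613  0.57384645  0.56935428]
top 44.07858894022044 252.07205076259086 187.89576913610742 0.010125677320048676 [ 0.27516402 -0.10937027  1.10222496]
0.1 0.0187
```

View pics/scene0b.png

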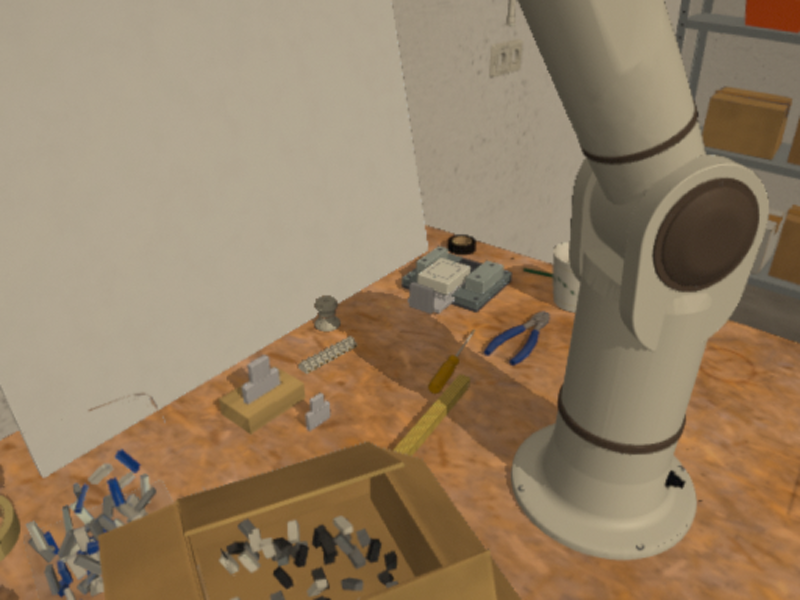

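View pics/top0b.png

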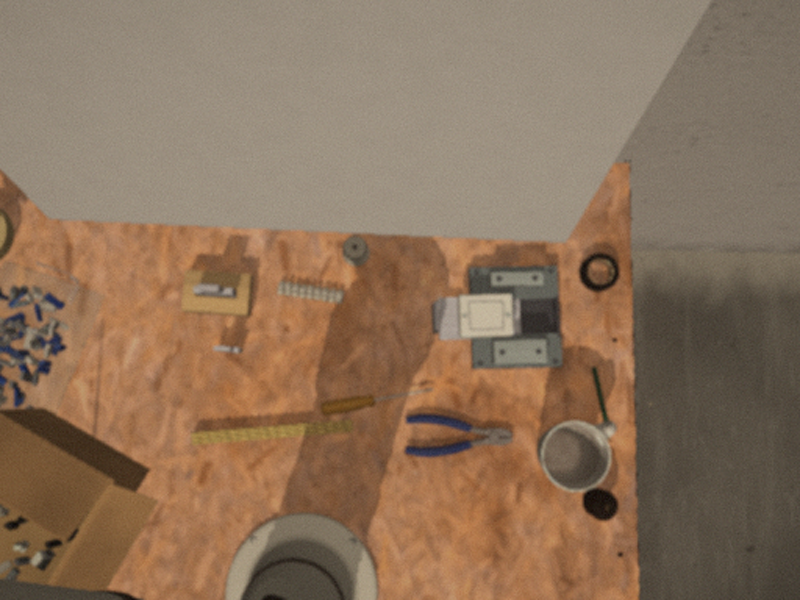

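The top view shows the jig at about (515,317), the thick block on the near side (520,351), the tray out to the left, the stand with the big spacer at (217,292), and the small look-alike at (228,349). I'll enlarge the jig and the stand.

Run:
```python
from h import *
crop('top0',270,160,370,240,8,'jigc'); crop('top0',105,150,185,210,10,'stc')
```

```text
(no output)
```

View pics/jigc.png

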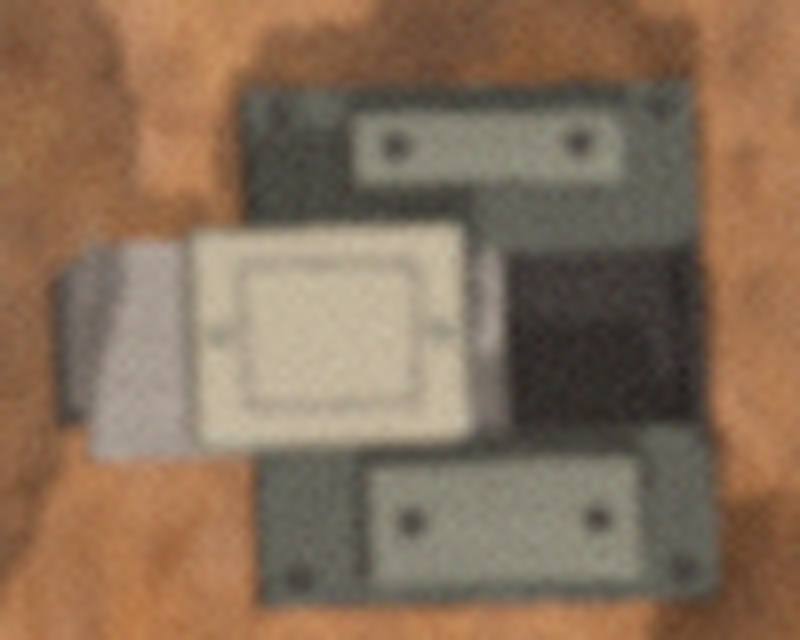

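View pics/stc.png

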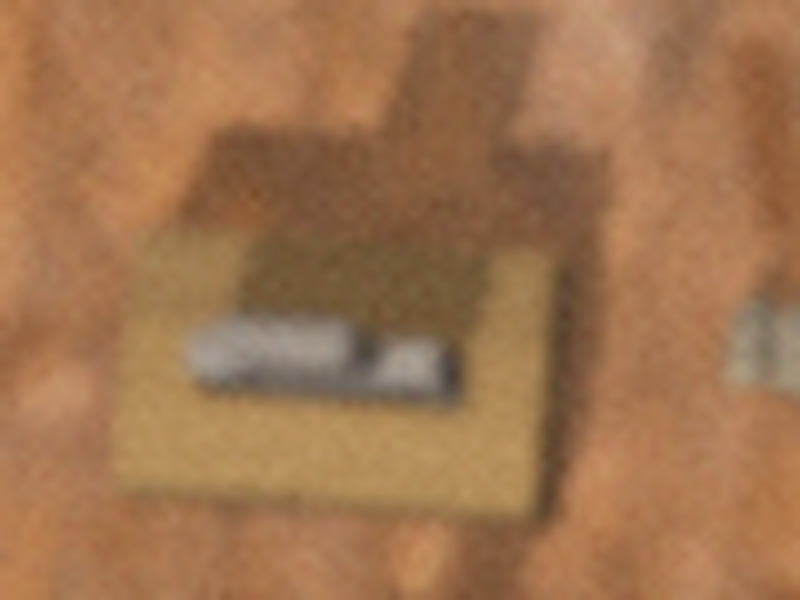

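The crops give me the corners of the jig deck, both blocks, the plate and the stand. The thin block, with the wide gap, is on the far side (+x world). I'll fit poses to the known dimensions.

Run:
```python
from h import *
from scipy.optimize import least_squares
c=load('top0')
J=lambda p:((np.array(p)+.5)/8-.5)+[270,160]
S=lambda p:((np.array(p)+.5)/10-.5)+[105,150]
def rect(w,l,z,cx=0,cy=0): # order: image TL,TR,BR,BL ; far side = sx
    return np.array([[cx+a*w/2,cy+b*l/2,z] for a,b in((1,-1),(1,1),(-1,1),(-1,-1))])
def R2(p,th): return np.c_[p[:,0]*np.cos(th)-p[:,1]*np.sin(th),p[:,0]*np.sin(th)+p[:,1]*np.cos(th),p[:,2]]
def fit(P,UV,x0,extra=False):
    def r(x):
        Q=R2(P,x[2])+[x[0],x[1],0]; return (np.array([proj(c,q) for q in Q])-UV).ravel()
    s=least_squares(r,x0,loss='soft_l1'); print(np.round(s.x,4),np.degrees(s.x[2]),'res',np.round(r(s.x),1)); return s.x
# use frame with x'=world far, y' = towards world -y : jig frame is a half turn from that: jig +y=-worldy, jig +x = -world x
# jig x far = negative -> far side is jig -x
def rj(w,l,z,cx=0): # TL = far(-x), -y
    return np.array([[cx-a*w/2,b*l/2,z] for a,b in((1,-1),(1,1),(-1,1),(-1,-1))])
P=np.r_[rj(.15,.13,.02),rj(.02,.076,.044,-.053),rj(.034,.076,.044,.053)]
UV=J([(245,92),(690,80),(718,595),(260,603),(352,110),(620,105),(628,183),(355,187),(370,460),(637,455),(640,578),(375,585)])
j=fit(P,UV,[.4,-.3,np.pi])
pl=fit(rj(.06,.076,.05),J([(190,228),(463,222),(470,438),(197,446)]),[.4,-.25,np.pi])
d=R2(np.array([[pl[0]-j[0],pl[1]-j[1],0]]),-j[2]);print('plate in jig',d)
st=fit(rj(.06,.096,.026),S([(135,228),(560,250),(545,522),(112,488)]),[.4,.2,np.pi])
for p,z in (((270,337),.076),((413,365),.048)): print(atz(c,*S(p),z))
sc=load('scene0')
for n,X in (('jig',[*j[:2],.02]),('stand',[*st[:2],.026]),('sp',[*st[:2],.076])): print(n,proj(sc,X)*800/512)
for y in (j[2],st[2]): print(y)
for z in(.12,.3):
  for n,p,a in (('jig',j,j[2]),('st',st,st[2])):
    for k in(0,np.pi/2): print(n,z,k,planner.solve_ik([p[0],p[1],z],down(a+k)))
json.dump(dict(j=j.tolist(),st=st.tolist()),open('pose.json','w'))
crop('scene0',135,215,235,290,8,'sc_sp')
```

```text
[ 0.3967 -0.3004  3.1849] 182.4809835460969 res [ 0.1 -0.6  0.4 -0.1  0.2  0.3  0.5  0.5  0.   0.3 -0.   0.3 -0.6 -0.7
 -0.  -0.6 -0.5  0.2 -0.   0.2  0.4  0.  -0.5 -0.2]
[ 0.3944 -0.2529  3.1861] 182.55164788899287 res [ 0.1  0.2 -0.3  0.2  0.1 -0.1  0.1 -0.4]
plate in jig [[ 0.00027245 -0.04752948  0.        ]]
[0.4212 0.1384 3.1076] 178.05151293229227 res [ 0.5  0.2 -0.1  0.4 -0.8 -0.8  0.3  0.1]
[0.42156682 0.14201533 0.076     ]
[0.42000573 0.11668372 0.048     ]
jig [456.16008375 274.45228598]
stand [260.76434646 390.31300242]
sp [256.69402876 359.59622038]
3.1848939851569886
3.1075851388257636
jig 0.12 0 [-0.28791252  0.55445721  1.13647728  2.03969178 -0.62763366  0.94982087
 -1.91543949]
jig 0.12 1.5707963267948966 [-0.1550677   0.44245896  0.92603911  2.0368316  -0.45942679  0.88154192
 -0.50094608]
st 0.12 0 [ 0.18355207  0.2722826  -0.63254525  2.11944685  0.22069629  0.81291043
  2.52337494]
st 0.12 1.5707963267948966 [-0.55747196  0.21798415  0.20040198  2.14260274 -0.06087274  0.78616235
 -1.92345737]
jig 0.3 0 [-0.54661303  0.30208536  1.38306735  1.83964476 -0.31217397  1.25862775
 -2.17172461]
jig 0.3 1.5707963267948966 [-0.0307211   0.11826342  0.68632134  1.83012703 -0.07967725  1.22083243
 -0.84795894]
st 0.3 0 [-1.88141258 -0.24574337  1.34506427  1.95201961  0.25208164  1.25524873
  2.48472973]
st 0.3 1.5707963267948966 [-5.07437052e-01 -1.09775773e-03  1.29565950e-01  1.92786171e+00
  1.51321237e-04  1.21481950e+00 -1.98272776e+00]
```

View pics/sc_sp.png

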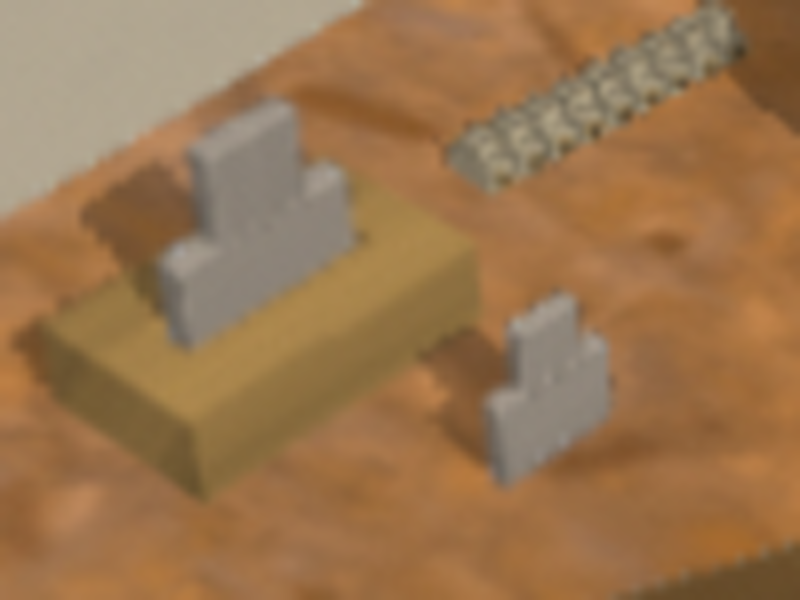

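Both spacers are clear: the large one is in the stand, its tab centred on the blade, tab top around (245,115) in the crop. The fits agree within a pixel. Next is the tray push.

```bash
cat > push.py <<'E'
from h import *
P=json.load(open('pose.json')); j=np.array(P['j']); th=j[2]
ex=np.array([np.cos(th),np.sin(th),0]); ey=np.array([-np.sin(th),np.cos(th),0])
def jp(x,y,z): return np.array([j[0],j[1],0])+x*ex+y*ey+[0,0,z]
E
python3 - <<'E'
from push import *
c=load('top0'); p=atz(c,(55.5/8-.5)+270,350/8-.5+160,.007); f=(p-[j[0],j[1],0])@ey; print('face jig y',f,'bot.eef',bot.read_eef_rot())
q=down(th-np.pi)
for a in (th-np.pi,th): print(planner.solve_ik([.37,.2,.25],down(a)))
fingers.command_gripper(0.0)
bot.move_straight([.37,.2,.25],rate=.25,rotation=q); print(bot.read_q(),bot.read_t())
bot.move_straight(jp(0,f-.04,.15),rate=.25); print(bot.read_q(),bot.read_t())
bot.move_straight(jp(0,f-.04,.028),rate=.12,threshold=8)
print(bot.move_straight(jp(0,f+.085,.028),rate=.035,threshold=14),bot.read_wrist_force(),(bot.read_tcp_pos()-jp(0,0,0))@ey,bot.read_t())
E
```

```text
face jig y -0.12160913453525796 bot.eef [ 2.02972303e-01  9.79184084e-01 -8.51487809e-04 -2.22501794e-04]
[-4.34832099e-01  4.68995098e-03 -1.24734320e-01  2.03818892e+00
  6.55124501e-04  1.09875030e+00 -5.16561621e-01]
[-2.04988137 -0.25385763  1.34710836  2.06970495  0.27240552  1.14371719
  2.35977271]
[-4.59592554e-01  4.89312418e-03 -1.02606503e-01  2.03849551e+00
  8.98217465e-05  1.09856467e+00 -5.16383698e-01] 2.675
[-0.02167509  0.11543482  0.31798411  2.18342499 -0.04849158  0.84907788
  0.37091035] 4.2417
False [-0.01735612 -0.36701611  0.47994362] -0.036696558621106705 9.1333
```

Run:
```python
from h import *
print(bot.read_tcp_pos()); snap('scene','s1'); crop('s1',230,130,350,220,6,'s1c')
```

```text
[ 0.39515809 -0.26371382  0.02799169]
```

View pics/s1c.png

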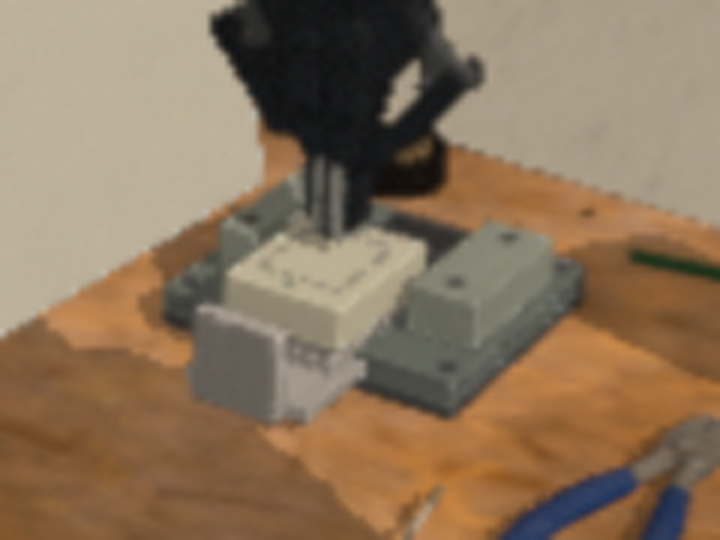

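Run:
```python
from push import *
c=load('s1')
g=lambda X:np.round((proj(c,X)-[230,130])*6)
p=np.array([.39516,-.26371,.028]); print('tcp',g(p))
for z in (.05,.1,.15): print(z,g([*p[:2],z]))
print('plate now?',g([.3944,-.2529,.05]),'home',g(jp(0,0,.05)))
print('tabtop out',[g(jp(a,-.1216,.052)) for a in(-.022,.022)],'home',[g(jp(a,-.074,.052)) for a in(-.022,.022)])
```

```text
tcp [331. 290.]
0.05 [333. 246.]
0.1 [338. 144.]
0.15 [343.  37.]
plate now? [321. 256.] home [375. 216.]
tabtop out [array([185., 305.]), array([274., 335.])] home [array([246., 261.]), array([333., 290.])]
```

The picture shows the tray still out (tab at about (235,360) in the crop) and the fingertips seen at the plate top (330,238). That doesn't agree with TCP z = 0.028, so I'll read the state.

Run:
```python
from push import *
def st(): print(np.round(bot.read_t(),2),np.round(bot.read_tcp_pos(),4),np.round(bot.read_wrist_force(),2),np.round(bot.read_tau(),1),bot.read_grip_width(),bot.read_grip_force())
st(); q=bot.read_q(); print(q, planner.solve_ik(bot.read_tcp_pos(),bot.read_eef_rot())-q, bot.read_eef_rot(),down(th-np.pi))
a=snap('top','t1')['frame'].astype(int)
p=bot.read_tcp_pos(); print(bot.move_straight(p+[0,0,.08],rate=.15)); st()
b=snap('top','t2')
crop('t1',250,160,370,240,6,'t1c'); crop('t2',250,160,370,240,6,'t2c')
A=cv2.imread('pics/t1c.png');B=cv2.imread('pics/t2c.png'); snap('scene','s2'); crop('s2',230,130,350,220,6,'s2c')
m=cv2.resize(np.vstack([np.hstack([A,B])]),(800,267)); C=cv2.imread('pics/s2c.png')[:330]; cv2.imwrite('pics/m1.png',np.vstack([m,cv2.copyMakeBorder(C,0,0,0,80,0)]))
```

```text
9.18 [ 0.3952 -0.2637  0.028 ] [ 0.51 -0.03  0.24] [  0.  -43.5   3.6 -17.5   0.    0.   -0. ] 0.002221377027007866 0.0
[ 0.29940626  0.4423171   0.27603141  2.12517801 -0.20844897  0.59902668
  0.76640609] [ 7.89069490e-07 -9.22969148e-08 -9.46089655e-07 -2.57439128e-08
  7.29827222e-07 -5.71195946e-08 -6.71741550e-07] [ 6.91586759e-01  7.22293399e-01  9.19535855e-06 -1.93417657e-05] [0.69163292 0.7222492  0.         0.        ]
False
9.92 [ 0.3949 -0.2634  0.1076] [0.32 0.31 0.6 ] [  0.  -39.9   3.1 -22.7   0.   -0.   -0. ] -0.0017100226964325762 0.0
```

View pics/m1.png

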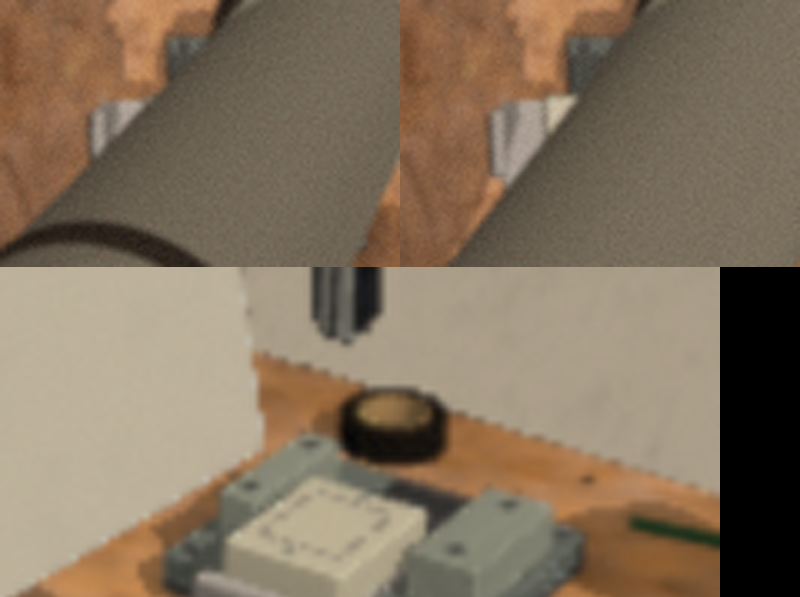

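The lower picture shows the fingertips at (345,70), about 60 px above where the TCP reading projects. So the real tips seem about 27 mm above the reported TCP, and they passed over the tab without touching it. I'll check by touching the bench in front of the tab.

Run:
```python
from push import *
bot.move_straight(jp(0,-.165,.108),rate=.2)
bot.move_straight(jp(0,-.165,.03),rate=.12)
print(bot.move_straight(jp(0,-.165,-.04),rate=.03,threshold=4),bot.read_tcp_pos(),bot.read_wrist_force(),bot.read_t())
```

```text
True [ 0.38955962 -0.13552716 -0.02887975] [-1.10879416 -0.48387405  8.02289745] 13.3417
```

The real tips are about 28 mm short of the reported TCP, so I'll apply that offset and push.

```bash
cat >> push.py <<'E'
OFF=np.array([0,0,-.028])
def tip(p,rate=.2,th_=None,rot=None): 
    r=bot.move_straight(np.array(p)+OFF,rate=rate,threshold=th_,rotation=rot); return r
def T(): return np.round(bot.read_tcp_pos()-OFF,4)
def S(): print(round(bot.read_t(),2),T(),'jig y',round((T()-jp(0,0,0))@ey,4),np.round(bot.read_wrist_force(),1))
E
python3 - <<'E'
from push import *
tip(jp(0,-.165,.026),.1); S()
print(tip(jp(0,-.045,.026),.04,14)); S()
tip(jp(0,-.16,.026),.2); tip(jp(0,-.16,.16),.25);S()
bot.move_straight([.37,.05,.16],rate=.3);S()
c=snap('top','t3'); crop('t3',270,160,370,240,8,'t3c')
E
```

```text
13.77 [ 0.39   -0.1355  0.0261] jig y -0.165 [-0.6 -0.7  0.2]
True
15.63 [ 0.3928 -0.2141  0.0257] jig y -0.0864 [-0.4 -0.1 -0.6]
16.83 [ 0.3894 -0.141   0.1595] jig y -0.1595 [-0.7  0.  -0.5]
17.62 [0.3692 0.0487 0.1869] jig y -0.3499 [-0.2 -0.2 -0.3]
```

View pics/t3c.png

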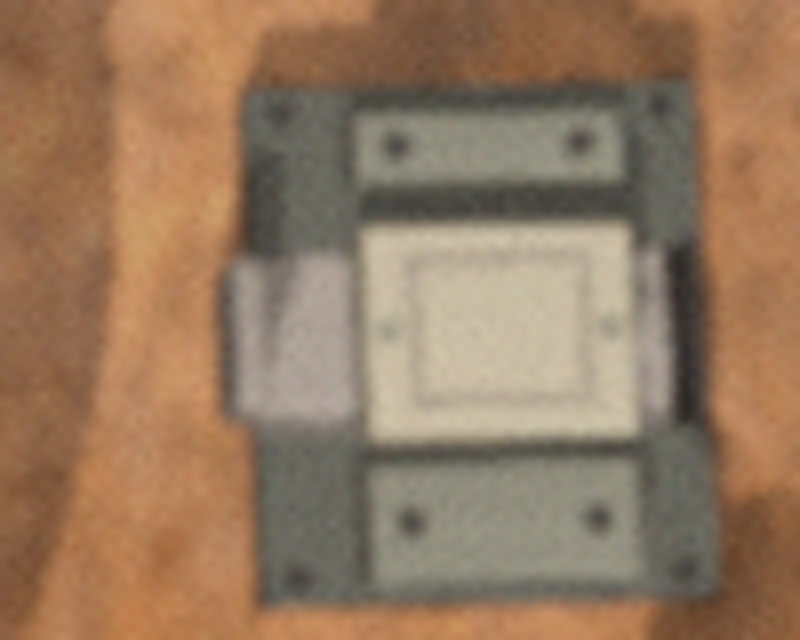

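The tray is home: the plate centre at (498,332) coincides with the midpoint of the blocks (497,333), and the stop was felt at 14 N. Next I'll grasp the spacer and cross-check the jig pose against the scene picture.

Run:
```python
from push import *
c=load('s2'); g=lambda X:np.round((proj(c,X)-[230,130])*6+2.5)
print('thin L far R',[g(jp(*a,.044)) for a in((-.063,-.038),(-.063,.038),(-.043,.038))],'seen 222,223 305,173 338,188')
print('thick L far R',[g(jp(*a,.044)) for a in((.036,-.038),(.036,.038),(.07,.038))],'seen 412,278 497,223 550,250')
s=json.load(open('pose.json'))['st']; sx,sy=s[0],.1390; q=down(s[2]-np.pi)
fingers.command_gripper(0.5,grip_force=40)
tip([sx,sy,.16],.2,rot=q); tip([sx,sy,.085],.15); print(tip([sx,sy,.046],.06,8)); S()
fingers.command_gripper(0.0); print(bot.read_grip_width()*85,bot.read_grip_force()); S()
tip([sx,sy,.075],.08); tip([sx,sy,.15],.2); S(); print(bot.read_grip_width()*85,bot.read_grip_force())
snap('scene','s4'); crop('s4',130,170,230,290,5,'s4c')
```

```text
thin L far R [array([215., 224.]), array([302., 165.]), array([338., 176.])] seen 222,223 305,173 338,188
thick L far R [array([404., 285.]), array([486., 220.]), array([553., 240.])] seen 412,278 497,223 550,250
False
20.29 [0.4212 0.139  0.0459] jig y -0.4379 [-0.1 -0.1  0.4]
9.401317118233369 44.142048954963684
20.68 [0.4214 0.1391 0.0463] jig y -0.438 [-0.7 -0.4  2.4]
21.73 [0.4208 0.1389 0.1494] jig y -0.4378 [ 0.4  0.2 -2.1]
9.479490316863018 43.789528012275696
```

Run:
```python
from push import *
q=down(th-np.pi)
tip([.39,-.08,.16],.25,rot=q); g=jp(-.0365,0,0)
tip(g+[0,0,.15],.25); tip(g+[0,0,.096],.1); bot.sleep(.2); S(); print(bot.read_grip_width()*85)
snap('scene','s5'); crop('s5',245,130,325,190,10,'s5c')
c=load('s5'); G=lambda X:np.round((proj(c,X)-[245,130])*10+4.5)
print('foot end -y corners pred',[G(jp(-.0365+a,-.028,.058)) for a in(-.005,.005)])
print('gap at -y end: block top edge',G(jp(-.043,-.038,.044)),'plate',G(jp(-.03,-.038,.05)))
```

```text
24.74 [ 0.4338 -0.2991  0.0967] jig y 0.0003 [-0.1  1.1 -1.3]
9.126341929065099
foot end -y corners pred [array([296., 336.]), array([328., 345.])]
gap at -y end: block top edge [270. 394.] plate [312. 387.]
```

View pics/s5c.png

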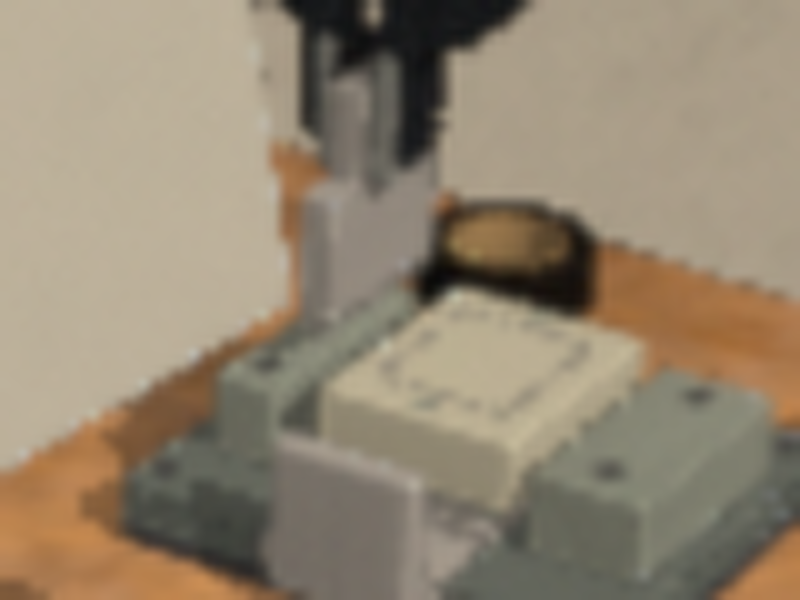

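The spacer hangs over the far gap, its lower front corner at about (332,320), the block's inner corner at (278,387) and the plate's corner at (320,390). Relative to these it sits perhaps 1 mm too far from the plate. I'll lower it with a small shift, on force.

Run:
```python
from push import *
x=-.0359
tip(jp(x,0,.092),.05); bot.sleep(.2); f0=np.array(bot.read_wrist_force())
r=tip(jp(x,0,.052),.025,5); print(r); S(); f=np.array(bot.read_wrist_force())-f0; print('df jig x,y,z',f@ex,f@ey,f[2],'foot',T()[2]-.038,bot.read_grip_width()*85)
```

```text
True
26.46 [ 0.4325 -0.2987  0.0583] jig y -0.0001 [-1.1  0.5  5.1]
df jig x,y,z 1.5364702453751982 -0.12987760971194695 6.418659119265904 foot 0.0203 9.087760305847393
```

The foot is on the deck (20.3 mm). I'll release, rise, turn the gripper a quarter so it stays clear of the spacer, and press the plate.

Run:
```python
from push import *
fingers.command_gripper(0.4); bot.sleep(.1); S()
p=T(); tip(p+[0,0,.04],.08); tip(p+[0,0,.09],.2); S()
snap('scene','s6')
fingers.command_gripper(0.0)
x=.008
tip(jp(x,0,.15),.12,rot=down(th-np.pi/2)); S()
tip(jp(x,0,.065),.12); bot.sleep(.2); S()
print(tip(jp(x,0,.038),.02,16)); S(); bot.sleep(.3); S()
snap('scene','s7')
```

```text
26.92 [ 0.4315 -0.2981  0.0574] jig y -0.0008 [0.1 0.1 0.7]
27.97 [ 0.4318 -0.2982  0.1477] jig y -0.0007 [-0.2  0.  -0.1]
30.16 [ 0.3889 -0.3007  0.15  ] jig y -0.0 [0.6 0.6 0.2]
31.22 [ 0.3894 -0.3011  0.0658] jig y 0.0004 [0.4 0.  0.8]
True
32.26 [ 0.3887 -0.3007  0.0431] jig y -0.0 [-0.8  1.2  8.6]
32.56 [ 0.3887 -0.3007  0.0431] jig y -0.0 [-1.4  0.6  9.5]
```

Run:
```python
from push import *
for d in (.0423,.0415,.0407):
    tip(jp(.008,0,d),.01); bot.sleep(.2); S()
    if bot.read_wrist_force()[2]>18: break
bot.sleep(.5); S()
snap('scene','s8'); crop('s8',240,100,340,200,6,'s8c'); crop('s6',240,100,340,200,6,'s6c')
A=cv2.imread('pics/s6c.png');B=cv2.imread('pics/s8c.png'); cv2.imwrite('pics/m2.png',cv2.resize(np.hstack([A,B]),(800,400)))
```

```text
33.06 [ 0.3886 -0.3007  0.043 ] jig y -0.0 [-3.2  2.1 12.5]
33.51 [ 0.3887 -0.3007  0.0429] jig y -0.0 [-4.4  4.2 20.8]
34.01 [ 0.3887 -0.3007  0.0429] jig y -0.0 [-4.5  3.7 20.5]
```

View pics/m2.png

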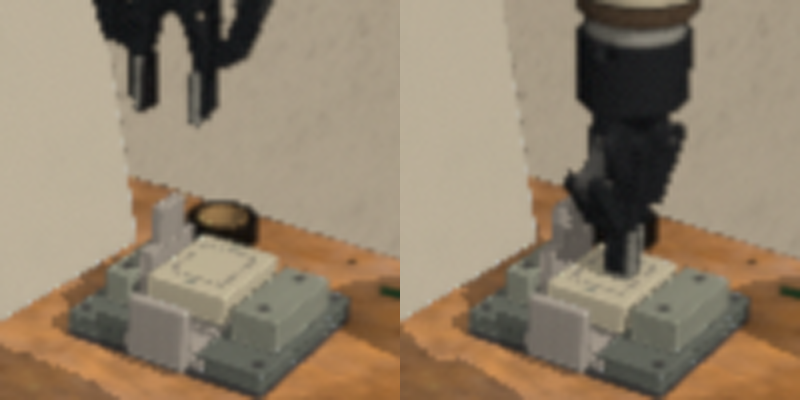

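The left picture (after release) shows the spacer upright in the far gap at (168,235). The right one shows the plate held down at (612,283) and level with the blocks. Force rose from 12 to 20 N with no further travel, so it is on the hard stop.

```bash
python3 -c "
from h import *
print(bot.read_t(),bot.read_wrist_force()); print(bot.sign_off())"
```

```text
34.0583 [-5.25809615  3.68529662 20.34737076]
the job is handed in; nothing more can be done
None
```

I handed the job in at 34 s: the tray is home, the larger spacer is standing released in the wide gap, and the plate is held down flush on its stop at about 20 N.

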